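# Clamp a brass bar in a jeweller's cam clamp

## Robot

A 6-joint arm with a two-finger parallel gripper is mounted at the origin on the work surface. World frame = base frame: x ahead of the robot, y to its left, z up, the work surface at z = 0. Lengths are in m, angles in rad, forces in N, time in s.
With the tool pointing down it reaches from about 0.4 to 0.825 m from the base axis. Payload 7 kg.
Tool frame: the origin (TCP) lies on the centre line of the jaws, within the pads' length; the fingertips stand 22 mm ahead of it and the grasp point (between the pads) lies 3 mm ahead of it; z points along the fingers, y is the line along which they close (so a half turn about z gives the same grasp; the last joint's range is limited). The gripper opens to 88 mm and grips with 3 to 60 N. Pads are 19 mm wide; open, the fingers measure 130 mm over their backs; the gripper's body (78 mm by 193 mm) begins 47 mm behind the grasp point.
Start: joints at [-0.816, 0.359, 0.012, 0, -1.224, -0.288], TCP at [0.304, -0.603, 0.249] pointing down, gripper open.
Joint ranges: [-3.07, 3.07], [-1.43, 2.12], [-1.02, 1.25], [-3.03, 1.67], [-3.05, -0], [-3.03, 3.03]. Speed limits (rad/s): [2.39, 2.39, 3.01, 3.14, 3.14, 3.14].

## Interface

Orientations are given as [roll, pitch, yaw] about the fixed x, y, z axes, in that order (R = Rz(yaw) Ry(pitch) Rx(roll)).
In Python, from station import monitor, viewer, order gives the robot as it stands. The module is installed in compiled form; this text tells all that it offers.
- The arm moves only by the tool servo_tool, never from a script. Its argument "targets" is a list of rows, each an object with "angular": the turn, a rotation vector about the tool's x, y, z in degrees, a list of three; "xyz": the shift along the tool's x, y, z in cm, a list of three; "claw": the finger opening in cm, from 0 to 8.76. A call has 1 to 20 rows; each row shifts and turns the commanded pose from where the row before left it, along the tool's axes as they then stand; what a row does not reach is not made up. A row lasts 1/10 s, in which the tool goes at most 50 mm and 8.59 degrees, less where a joint would pass 70% of its speed; a pose out of reach is approached as far as the arm can. A call is refused whole if a number of a shift passes 5 or a number of a turn 8.59, either way. A call with a gripper value outside its range is refused whole. The fingers move at their own pace and stop on an object; "force" is the grip in N (left out, the last holds). Time passes only in rows, so rows that do not move let the fingers close. It gives the time, the measured TCP pose, the force, the opening and the grip force at its end, in the units of the state.
- monitor.get_state(): the state, without advancing time (a new reading comes with each control period).
- viewer.grab_frame(name): name is "scene" or "top" or "wrist"; returns a dict with "color" (384x512x3 uint8, blue, green, red), "fovy" (degrees; the focal length in pixels is half the picture's height over the tangent of half this angle, whatever the lens; pixels are square), "cx", "cy" (the principal point, pixels), "R" (3x3) and "t" (3): a world point X has camera coordinates R X + t. Camera axes: x right, y down, z forward; pixel columns grow to the right and rows downward; lengths in m; the calibration is good to about 2 mm. A picture is of the moment at which its call begins. There is no depth.
- order.job_done(): hands the job in; it is judged then, once.
The state is a dict: "t": time; "q": joint angles; "qd": joint speeds; "joint_efforts": joint torques, N m; "eef_pos": TCP position; "ee_rot": TCP orientation; "force": force on the tool from outside, world axes, zero at the start; "moment": the same for the moment, N m; "width": finger opening in m; "gripper_force": force on a finger pad.
Only numpy, scipy, OpenCV 4.12 (cv2) and the standard library are available. Lean on these libraries where they do the work, as an engineer would, in place of code of your own. Each camera call takes 0.05 s, during which the arm holds its last target. There are 200 camera calls.

## Task

Set the brass bar into the cam clamp: flat on the board, centred between the red spring pad and the steel fence, its long sides facing them, and let go of it. Then swing the clamp's lever until the pad has closed on the bar, holding it against the fence with the pad's springs about half compressed; never squeeze the springs nearly shut, not even for a moment, and let go of the lever. Leave the green wax block and the steel block where they are.

Things in the scene. Friction and masses are not known exactly. Their poses are not given: they have to be found in the camera images.
- base: the clamp's fixed plywood board, 120 mm (x) by 250 mm (y: -145 to +105 mm), 20 mm thick; origin under it on the bench; y is the clamping direction, from cam to fence, z up. Along its centre line x = 0 stand the steel cam with its lever (upright pivot at y = -60 mm), the aluminium jaw, the red spring pad and the fence. Jaw, pad and fence reach 54 mm above the bench.
- pad_face (a point): middle of the red pad's pressing face, which looks to the board's +y (36 mm wide, 34 mm tall); at y = -8 mm of the board when the lever is at 0 and the springs are free
- fence: the fixed steel fence, 36 mm wide (x), 34 mm tall, at a place on the board that differs from start to start (face at y = 26 to 32 mm of the board); origin at the middle of its face's lower edge, on the board's top; axes as the board's: the face looks to -y, and a bar touching it has its centre at y = -12 mm
- bar: the loose brass bar, 56 mm long (x) by 24 mm (y) by 30 mm high (z), about 0.34 kg; origin at the centre of its underside. In the clamp it sticks out 10 mm beyond pad and fence at each end, so fingers holding it by its ends have room there; beside its long sides there is no room for fingers (7 to 16 mm of total play)
- bar_mid (a point): centre of the brass bar, 15 mm above its underside
- lever (a joint): angle of the cam lever: 0 is fully open (lever along the board's +x), growing clockwise seen from above (at pi/2 it points along the board's -y), stop at 2.3. It moves the jaw, and with it the pad, towards the fence by 11 mm per radian. It turns stiffly (about 3 N at the knob, up to about 6 N when clamping) and stays where it is left.
- knob (a point): the lever's upright round black knob, 20 mm in diameter, at the lever's end 95 mm from the pivot; this point is on its axis, 86 mm above the bench; the knob is free to grip from 60 mm to 102 mm above the bench; it does not turn on the lever
- pad (a joint): how far the red pad has been pushed back towards the aluminium jaw against its two brass springs (m): 0 free (an 8 mm gap shows between pad and jaw), 0.008 fully squeezed shut; 2.5 N per mm. About 0.004 is right.
- wax_mid (a point): centre of the loose block of green carving wax, 66 x 30 x 26 mm: a bystander
- steel_mid (a point): centre of the loose dark steel block, a 38 mm cube: a bystander
There are look-alikes about, which are no part of the job. Several things look just like the bar: the one meant starts farthest to the robot's right.

How it is judged:
On the way, in this order (a step that is already met when the one before it is completed fails the run):
1. the bar lies flat on the board, centred between the pad and the fence, let go, before the pad is pressed (x of bar_mid in the frame of base between -0.012 and 0.012 m and z of bar_mid in the frame of base between 0.031 and 0.038 m and angle between the x axis of bar and the x axis of fence, either way round below 0.12 rad and angle between the z axis of bar and the z axis of base, either way round below 0.08 rad and y of bar_mid in the frame of fence between -0.03 and -0.009 m and contact force between the fingers and bar below 0.1 N and value of joint pad below 0.001 m), for 0.2 s.
2. the pad is pressed on the bar (value of joint pad above 0.002 m), for 0.2 s.
At the end, for the whole second after the job is handed in: The bar lies flat on the board, centred along its length within 12 mm, square to the fence within 0.12 rad and against it within 2.5 mm, clamped by the pad with the springs compressed 2 to 6 mm of their 8 mm; lever and bar at rest (x of bar_mid in the frame of base between -0.012 and 0.012 m and z of bar_mid in the frame of base between 0.031 and 0.038 m and angle between the x axis of bar and the x axis of fence, either way round below 0.12 rad and angle between the z axis of bar and the z axis of base, either way round below 0.08 rad and y of bar_mid in the frame of fence between -0.0145 and -0.009 m and value of joint pad between 0.002 and 0.006 m and linear speed of bar below 0.01 m/s and velocity of joint lever between -0.03 and 0.03 rad/s); the robot touches nothing.
It fails at once if the pad's springs squeezed nearly shut (more than 7 of 8 mm) (value of joint pad above 0.007 m).
It fails at once if the wax or the steel block moved by more than 30 mm (distance of any of wax_mid, steel_mid from where it was at the start of the episode above 0.03 m).
It also fails if it takes over 58 s, if anything falls off the work surface, if the arm or the gripper's body presses on something with over 40 N, if the wrist force passes 120 N, or if a joint passes its speed limit or range.

## Working session

There is one attempt and no reset: what is moved stays moved. The work goes in short steps, Python scripts to look and compute and a tool call to move; the robot and the scene stay as the last step left them, time stands still between calls to the robot, and variables do not carry over. Pictures are saved under pics/ and viewed, at most 10 in all, crops included, and the job is handed in when it is done.

Besides the shell and the picture viewer there is one more tool, called after ">>>" in YAML: its name, and indented under it one key for each argument. servo_tool: Moves the arm, as the interface text tells. Its arguments: {"type":"object","properties":{"targets":{"type":"array"},"force":{"type":"number"}},"required":["targets"]}

```bash
mkdir -p pics
python3 - <<'E'
from station import monitor, viewer
import cv2, pickle, numpy as np
s=monitor.get_state(); print({k:np.round(v,3) for k,v in s.items()})
F={n:viewer.grab_frame(n) for n in("scene","top","wrist")}
pickle.dump(F,open("f0.pkl","wb"))
for n,f in F.items():
    cv2.imwrite(f"pics/{n}0.png",f["color"]); print(n,f["fovy"],f["cx"],f["cy"],np.round(f["R"],3).tolist(),np.round(f["t"],3))
a=np.vstack([F["scene"]["color"]])
E
```

```text
{'t': np.float64(0.0), 'q': array([-0.816,  0.359,  0.011, -0.   , -1.224, -0.288]), 'qd': array([-0.   , -0.001,  0.   , -0.   , -0.   ,  0.001]), 'joint_efforts': array([ 1.0000e-03, -5.8271e+01,  2.9305e+01,  6.9970e+00,  7.0000e-03,
       -0.0000e+00]), 'eef_pos': array([ 0.304, -0.602,  0.248]), 'ee_rot': array([ 3.14 , -0.   , -2.675]), 'force': array([-0.502, -0.464, -0.578]), 'moment': array([0.039, 0.083, 0.004]), 'gripper_force': np.float64(0.0), 'width': np.float64(0.087)}
scene 56.80690953030587 261.84547227309844 192.67868585545818 [[0.21, 0.978, -0.002], [0.814, -0.176, -0.553], [-0.541, 0.115, -0.833]] [-0.082 -0.376  1.249]
top 55.54499568491606 253.95513876817864 188.25106692896867 [[-0.028, -1.0, 0.007], [-0.998, 0.028, -0.053], [0.053, -0.008, -0.999]] [0.009 0.511 0.913]
wrist 67.63262877267897 254.81292371459526 193.51086287023296 [[-0.449, 0.894, 0.001], [0.86, 0.432, 0.272], [0.243, 0.123, -0.962]] [ 0.674 -0.034  0.39 ]
```

View pics/top0.png

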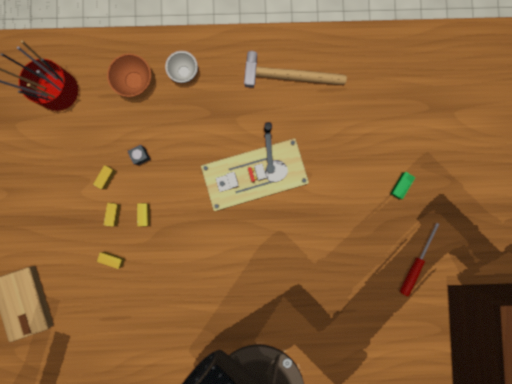

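View pics/scene0.png

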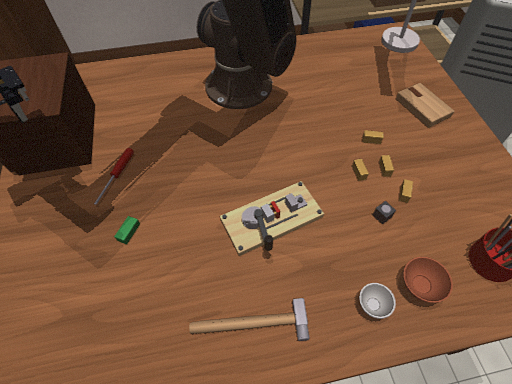

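The top view (image right is the robot's right) shows the board at about (255,174), with the fence end to the left, the knob at (268,127), the wax at (403,185) and the steel block at (139,155). Four bars look alike, at (103,177), (111,214), (143,214) and (110,260). The one at (143,214), which is (360,169) in the scene view, is farthest right, so it fits the description. I'll measure and confirm it in a crop.

```bash
cat > h.py <<'E'
import numpy as np, cv2
def cam(f):
    F=f["color"].shape[0]/2/np.tan(np.radians(f["fovy"])/2)
    return np.array([[F,0,f["cx"]],[0,F,f["cy"]],[0,0,1]])
def ray(f,uv):
    uv=np.atleast_2d(np.float64(uv)); d=np.c_[uv,np.ones(len(uv))]@np.linalg.inv(cam(f)).T@f["R"]
    return -f["R"].T@f["t"], d
def onz(f,uv,z):
    o,d=ray(f,uv); return o+d*((z-o[2])/d[:,2])[:,None]
def proj(f,X):
    p=(np.atleast_2d(X)@f["R"].T+f["t"])@cam(f).T; return p[:,:2]/p[:,2:]
def tri(f1,u1,f2,u2):
    A=[];b=[]
    for f,u in((f1,u1),(f2,u2)):
        o,d=ray(f,u); d=d[0]/np.linalg.norm(d[0]); P=np.eye(3)-np.outer(d,d); A.append(P); b.append(P@o)
    return np.linalg.lstsq(np.vstack(A),np.hstack(b),rcond=None)[0]
def blobs(f,lo,hi,amin):
    m=cv2.inRange(cv2.cvtColor(f["color"],cv2.COLOR_BGR2HSV),lo,hi)
    c,_=cv2.findContours(m,cv2.RETR_EXTERNAL,cv2.CHAIN_APPROX_NONE)
    return m,[x for x in c if cv2.contourArea(x)>amin]
E
python3 - <<'E'
from h import *; import pickle
F=pickle.load(open("f0.pkl","rb")); T,S=F["top"],F["scene"]
for n in("top","scene"):
    hsv=cv2.cvtColor(F[n]["color"],cv2.COLOR_BGR2HSV)
    for p in([(143,214),(215,170),(300,180),(30,300),(150,300)] if n=="top" else [(360,167),(240,235),(300,195),(425,100)]): print(n,p,hsv[p[1],p[0]])
for p in [(143,214),(103,177),(111,214),(110,260)]: print(p,onz(T,p,.03).round(3))
a=cv2.resize(T["color"][135:275,85:165],None,fx=4,fy=4,interpolation=3)
b=cv2.resize(T["color"][115:215,195:315],None,fx=3.5,fy=3.5,interpolation=3)
b=cv2.copyMakeBorder(b,0,a.shape[0]-b.shape[0],0,0,cv2.BORDER_CONSTANT)
cv2.imwrite("pics/c1.png",np.hstack([a,b])); print(np.hstack([a,b]).shape)
E
```

```text
top (143, 214) [ 26 162 195]
top (215, 170) [ 27  81 195]
top (300, 180) [ 28  76 190]
top (30, 300) [ 18 114 188]
top (150, 300) [ 15 171 146]
scene (360, 167) [ 19 142 189]
scene (240, 235) [ 24  77 203]
scene (300, 195) [135  20 155]
scene (425, 100) [ 14 103 195]
(143, 214) [[0.454 0.272 0.03 ]]
(103, 177) [[0.549 0.37  0.03 ]]
(111, 214) [[0.456 0.351 0.03 ]]
(110, 260) [[0.343 0.354 0.03 ]]
(560, 740, 3)
```

View pics/c1.png

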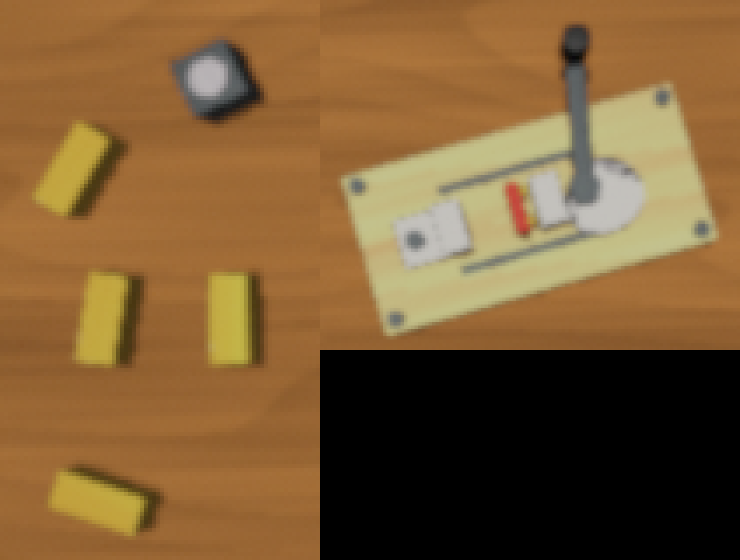

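The crop confirms it: the target is the right-hand bar of the middle pair, at crop (231,318), lying lengthwise along world x. The board shows the fence at left, the red pad, the jaw and the cam, with the lever near open. Next I'll measure the poses.

Run:
```python
from h import *; import pickle
F=pickle.load(open("f0.pkl","rb")); T,S=F["top"],F["scene"]
o=lambda f:(-f["R"].T@f["t"]).round(3)
print(o(T),o(S),o(F["wrist"]))
for n in("top","scene"):
    f=F[n]
    m,c=blobs(f,(20,40,140),(34,125,255),800)
    for x in c:
        h=cv2.convexHull(x); q=cv2.approxPolyDP(h,0.04*cv2.arcLength(h,True),True)[:,0]
        W=onz(f,q,.02)[:,:2]; r=cv2.minAreaRect(onz(f,h[:,0],.02)[:,:2].astype(np.float32)*1000)
        print(n,"board",q.tolist(),W.round(3).tolist(),r)
    m,c=blobs(f,(15,120,165),(32,255,255),60) 
    for x in c:
        r=cv2.minAreaRect(onz(f,x[:,0],.03)[:,:2].astype(np.float32)*1000); print(n,"bar",np.round(x[:,0].mean(0)),np.round(r[0]),np.round(r[1]),round(r[2],1))
    m,c=blobs(f,(0,180,150),(6,255,255),8)
    for x in c: print(n,"red",x[:,0].mean(0), cv2.contourArea(x), onz(f,x[:,0].mean(0),.054).round(3))
```

```text
[0.461 0.002 0.939] [ 1.    -0.129  0.833] [ 0.237 -0.636  0.384]
top board [[294, 139], [307, 183], [213, 209], [202, 165]] [[0.633, -0.111], [0.52, -0.14], [0.461, 0.099], [0.573, 0.124]] ((546.3765258789062, -7.7946014404296875), (121.24867248535156, 250.0556182861328), 14.789738655090332)
top bar [ 36. 319.] [211. 537.] [29. 57.] 83.7
top bar [  7. 320.] [208. 607.] [106.  20.] 20.5
top bar [108. 260.] [342. 359.] [56. 24.] 70.1
top bar [196. 253.] [351. 142.] [118.  15.] 88.3
top bar [109. 214.] [456. 355.] [25. 55.] 84.4
top bar [141. 214.] [455. 276.] [58. 24.] 2.9
top bar [295. 199.] [ 484. -109.] [167.  21.] 84.8
top bar [324. 186.] [ 512. -179.] [89. 40.] 81.3
top bar [101. 186.] [524. 368.] [71. 89.] 49.3
top bar [146. 135.] [650. 260.] [10. 73.] 9.9
top bar [197. 132.] [658. 125.] [ 26. 199.] 1.4
top bar [253. 128.] [662.  -1.] [54. 24.] 84.8
top bar [432. 125.] [ 658. -460.] [97. 11.] 85.3
top red [49.36170213 87.87234043] 103.5 [[0.77  0.49  0.054]]
top red [55.     80.8125] 53.0 [[0.787 0.477 0.054]]
scene bar [407. 188.] [546. 374.] [24. 54.] 60.0
scene bar [361. 166.] [449. 275.] [54. 22.] 1.1
scene bar [387. 162.] [451. 355.] [23. 52.] 79.2
scene bar [374. 133.] [339. 361.] [54. 22.] 68.9
scene red [499.68 260.16] 35.5 [[0.796 0.481 0.054]]
scene red [492.17391304 252.34782609] 35.5 [[0.775 0.474 0.054]]
scene red [275.09090909 206.5       ] 22.0 [[0.543 0.002 0.054]]
```

>>> servo_tool:
  targets:
    - {"xyz":[-4,2.5,0],"angular":[0,0,0],"claw":8.76}
    - {"xyz":[-4,2.5,0],"angular":[0,0,0],"claw":8.76}
    - {"xyz":[-4,2.5,0],"angular":[0,0,0],"claw":8.76}
    - {"xyz":[-4,2.5,0],"angular":[0,0,0],"claw":8.76}
    - {"xyz":[-4,2.5,0],"angular":[0,0,0],"claw":8.76}
    - {"xyz":[-4,2.5,0],"angular":[0,0,0],"claw":8.76}
    - {"xyz":[-4,2.5,0],"angular":[0,0,0],"claw":8.76}
    - {"xyz":[-4,2.5,0],"angular":[0,0,0],"claw":8.76}
    - {"xyz":[-4,2.5,0],"angular":[0,0,0],"claw":8.76}
    - {"xyz":[-4,2.5,0],"angular":[0,0,0],"claw":8.76}
    - {"xyz":[0,0,0],"angular":[0,0,-8.2],"claw":8.76}
    - {"xyz":[0,0,0],"angular":[0,0,-8.2],"claw":8.76}
    - {"xyz":[0,0,0],"angular":[0,0,-8.2],"claw":8.76}
    - {"xyz":[0,0,0],"angular":[0,0,-8.2],"claw":8.76}
    - {"xyz":[0,0,0],"angular":[0,0,-8.2],"claw":8.76}
    - {"xyz":[0,0,0],"angular":[0,0,-8.2],"claw":8.76}
    - {"xyz":[0,0,0],"angular":[0,0,-8.2],"claw":8.76}
    - {"xyz":[0,0,0],"angular":[0,0,-8.2],"claw":8.76}

```text
t: 1.95
eef_pos: [0.5482, -0.1995, 0.2483]
ee_rot: [3.141, 0.0, -1.524]
force: [0.3, -0.4, 0.8]
width: 0.0876
gripper_force: 0.0
```

>>> servo_tool:
  targets:
    - {"xyz":[-4,0.6,0],"angular":[0,0,0],"claw":8.76}
    - {"xyz":[-4,0.6,0],"angular":[0,0,0],"claw":8.76}
    - {"xyz":[-4,0.6,0],"angular":[0,0,0],"claw":8.76}
    - {"xyz":[-4,0.6,0],"angular":[0,0,0],"claw":8.76}
    - {"xyz":[-4,0.6,0],"angular":[0,0,0],"claw":8.76}
    - {"xyz":[-4,0.6,0],"angular":[0,0,0],"claw":8.76}
    - {"xyz":[-4,0.6,0],"angular":[0,0,0],"claw":8.76}
    - {"xyz":[-4,0.6,0],"angular":[0,0,0],"claw":8.76}
    - {"xyz":[-4,0.6,0],"angular":[0,0,0],"claw":8.76}
    - {"xyz":[-4,0.6,0],"angular":[0,0,0],"claw":8.76}
    - {"xyz":[-4,0.6,2.5],"angular":[0,0,0],"claw":8.76}
    - {"xyz":[-4,0.7,2.5],"angular":[0,0,0],"claw":8.76}
    - {"xyz":[0,0,2],"angular":[0,0,0],"claw":8.76}
    - {"xyz":[0,0,0],"angular":[0,0,0],"claw":8.76}

```text
t: 3.35
eef_pos: [0.454, 0.2767, 0.1756]
ee_rot: [3.137, -0.004, -1.528]
force: [1.4, -0.0, -0.4]
width: 0.0877
gripper_force: 0.0
```

Run:
```python
from h import *; from station import *
s=monitor.get_state(); print(s["eef_pos"],s["ee_rot"])
f=viewer.grab_frame("wrist"); cv2.imwrite("pics/w1.png",f["color"])
m,c=blobs(f,(15,120,165),(32,255,255),150)
for x in c:
    r=cv2.minAreaRect(onz(f,x[:,0],.03)[:,:2].astype(np.float32)*1000); print("bar",np.round(x[:,0].mean(0)),np.round(r[0],1),np.round(r[1],1),round(r[2],1))
```

```text
[0.45400637 0.27674355 0.17556779] [ 3.13721989 -0.00393696 -1.52836852]
```

View pics/w1.png

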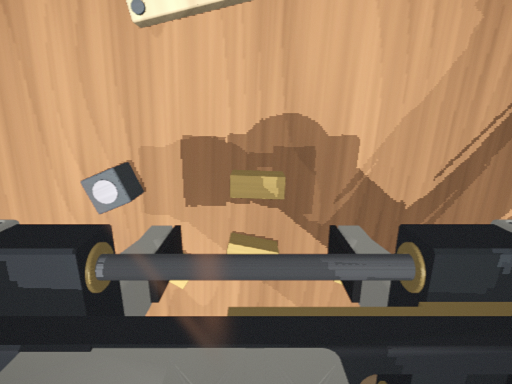

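The wrist view has image up as the robot's right. The target bar is at (258,187) in the gripper's shadow, its neighbour at (253,243) and the steel block at (112,187).

Run:
```python
from h import *; from station import *
s=monitor.get_state(); print(s["eef_pos"],s["ee_rot"])
f=viewer.grab_frame("wrist")
print(proj(f,[[.454,.2767,.03],[.4525,.2755,.03]]).round(1))
hsv=cv2.cvtColor(f["color"],cv2.COLOR_BGR2HSV)
for p in [(245,187),(275,187),(270,180),(220,187),(300,187),(258,175),(258,205)]: print(p,hsv[p[1],p[0]])
for lo in (20,22):
  m,c=blobs(f,(lo,100,60),(34,255,255),150)
  for x in c:
    p=x[:,0].mean(0)
    if 160<p[1]<215 and 200<p[0]<310:
        r=cv2.minAreaRect(onz(f,x[:,0],.03)[:,:2].astype(np.float32)*1000); print("bar",cv2.boundingRect(x),np.round(r[0],1),np.round(r[1],1),round(r[2],1))
```

```text
[0.45503285 0.27666138 0.17741107] [ 3.13923917e+00 -2.67825143e-03 -1.52896950e+00]
[[255.1 187.6]
 [256.6 186.5]]
(245, 187) [ 21 121 162]
(275, 187) [ 21 116 198]
(270, 180) [ 21 115 204]
(220, 187) [ 13 128 134]
(300, 187) [ 13 125 124]
(258, 175) [ 21 128 137]
(258, 205) [ 14 116 194]
bar (231, 170, 55, 29) [450.8 272.6] [55.3 28.5] 0.3
```

>>> servo_tool:
  targets:
    - {"xyz":[0.15,0.35,0],"angular":[0,0,1.4],"claw":8.76}
    - {"xyz":[0,0,3],"angular":[0,0,0],"claw":8.76}
    - {"xyz":[0,0,3],"angular":[0,0,0],"claw":8.76}
    - {"xyz":[0,0,3],"angular":[0,0,0],"claw":8.76}
    - {"xyz":[0,0,2],"angular":[0,0,0],"claw":8.76}
    - {"xyz":[0,0,2],"angular":[0,0,0],"claw":8.76}
    - {"xyz":[0,0,1.6],"angular":[0,0,0],"claw":8.76}
    - {"xyz":[0,0,0],"angular":[0,0,0],"claw":8.76}
    - {"xyz":[0,0,0],"angular":[0,0,0],"claw":8.76}

```text
t: 4.35
eef_pos: [0.4531, 0.2754, 0.0337]
ee_rot: [-3.141, 0.001, -1.555]
force: [-0.1, -0.5, 0.1]
width: 0.0879
gripper_force: 0.0
```

>>> servo_tool:
  targets:
    - {"xyz":[0,0,0],"angular":[0,0,0],"claw":4.5}
    - {"xyz":[0,0,0],"angular":[0,0,0],"claw":4.5}
    - {"xyz":[0,0,0],"angular":[0,0,0],"claw":4.5}
    - {"xyz":[0,0,0],"angular":[0,0,0],"claw":4.5}
    - {"xyz":[0,0,0],"angular":[0,0,0],"claw":4.5}
    - {"xyz":[0,0,0],"angular":[0,0,0],"claw":4.5}
  force: 25

```text
t: 4.95
eef_pos: [0.4522, 0.2754, 0.0328]
ee_rot: [3.141, -0.0, -1.554]
force: [-3.2, -1.1, 6.2]
width: 0.0559
gripper_force: 25.0
```

>>> servo_tool:
  targets:
    - {"xyz":[0,0,-1],"angular":[0,0,0],"claw":4.5}
    - {"xyz":[0,0,-3],"angular":[0,0,0],"claw":4.5}
    - {"xyz":[0,0,-4],"angular":[0,0,0],"claw":4.5}
    - {"xyz":[0,0,-4],"angular":[0,0,0],"claw":4.5}
    - {"xyz":[0,0,-4],"angular":[0,0,0],"claw":4.5}
    - {"xyz":[3,-1.1,-1],"angular":[0,0,0],"claw":4.5}
    - {"xyz":[3,-1.1,0],"angular":[0,0,0],"claw":4.5}
    - {"xyz":[3,-1.1,0],"angular":[0,0,0],"claw":4.5}
    - {"xyz":[3,-1.1,0],"angular":[0,0,0],"claw":4.5}
    - {"xyz":[3,-1.2,0],"angular":[0,0,0],"claw":4.5}
    - {"xyz":[0,0,0],"angular":[0,0,-6.9],"claw":4.5}
    - {"xyz":[0,0,0],"angular":[0,0,-6.9],"claw":4.5}
    - {"xyz":[0,0,0],"angular":[0,0,0],"claw":4.5}
    - {"xyz":[0,0,0],"angular":[0,0,0],"claw":4.5}

```text
t: 6.35
eef_pos: [0.5106, 0.1263, 0.2025]
ee_rot: [3.141, 0.0, -1.317]
force: [0.3, -1.0, -3.8]
width: 0.0557
gripper_force: 25.0
```

Run:
```python
from h import *; from station import *; import pickle
s=monitor.get_state(); print(s["eef_pos"],s["ee_rot"],s["width"])
f=viewer.grab_frame("wrist"); t=viewer.grab_frame("top"); pickle.dump((f,t),open("f2.pkl","wb"))
cv2.imwrite("pics/w2.png",cv2.resize(f["color"],(800,600),interpolation=3))
```

```text
[0.51059667 0.1262858  0.20252886] [ 3.14112886e+00  5.37981965e-05 -1.31708329e+00] 0.05574980585416419
```

View pics/w2.png

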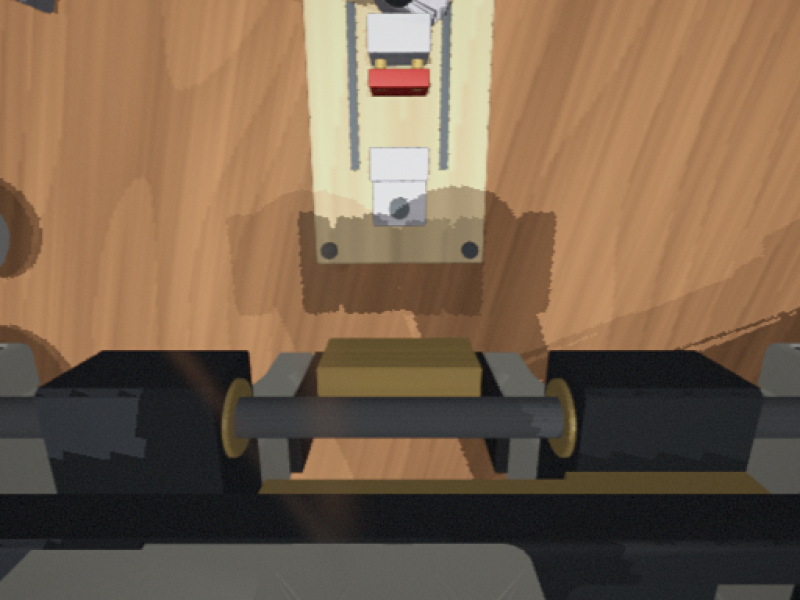

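The wrist view is square to the board. In the enlarged picture the fence top's front edge is at row 148 (columns 370–428), the red pad is at (399,82), the jaw is at (398,38), and the held bar is at (400,365). I'll turn these into board coordinates.

Run:
```python
from h import *; import pickle
f,t=pickle.load(open("f2.pkl","rb"))
hsv=cv2.cvtColor(f["color"],cv2.COLOR_BGR2HSV)
print("col255 rows 38..66", [(r,*hsv[r,255].tolist()) for r in range(40,66,1)])
print("fence rows",[(r,*hsv[r,255].tolist()) for r in range(88,100)])
# board from wrist bottom corners + edges
ed=lambda row,a,b:(row,[int(v) for v in np.where(np.abs(np.diff(hsv[row,a:b,1].astype(int)))>25)[0]+a])
for r in (60,80,100,155): print(ed(r,180,330))
psi=-1.317; ax=np.array([-np.sin(psi),np.cos(psi)]); 
o=np.array([.5413,.0115])
yh=np.array([-np.cos(psi),-np.sin(psi)]); xh=np.array([-np.sin(psi),np.cos(psi)])
def B(uv,z):
    p=onz(f,np.array(uv)/1.5625,z)[:,:2]-o; return np.c_[p@xh,p@yh].round(4)*1000
print("fence front top",B([(370,148),(428,148)],.054))
print("pad top back,front",B([(399,68),(399,85)],.054), "face bottom",B([(399,96)],.022))
print("pad cols",B([(370,85),(430,85)],.054))
print("board end corners",B([(318,263),(483,263)],.02), "edges row60*",B([(305,30),(493,30),(309,140),(490,140)],.02))
print("TCP board",np.r_[(np.array([.5106,.1263])-o)@xh,(np.array([.5106,.1263])-o)@yh], "bar top",B([(322,366),(478,366),(330,339),(470,339)],.2))
```

```text
col255 rows 38..66 [(40, 110, 19, 81), (41, 24, 25, 101), (42, 25, 53, 196), (43, 23, 66, 192), (44, 3, 152, 199), (45, 0, 156, 211), (46, 1, 150, 214), (47, 1, 151, 214), (48, 1, 149, 216), (49, 1, 146, 217), (50, 1, 147, 217), (51, 0, 142, 218), (52, 1, 142, 219), (53, 1, 141, 219), (54, 1, 141, 219), (55, 1, 182, 161), (56, 0, 201, 85), (57, 2, 203, 74), (58, 178, 205, 76), (59, 1, 185, 77), (60, 0, 233, 69), (61, 15, 99, 113), (62, 25, 55, 224), (63, 23, 56, 225), (64, 23, 56, 223), (65, 24, 55, 223)]
fence rows [(88, 22, 58, 223), (89, 22, 59, 224), (90, 22, 58, 223), (91, 22, 58, 223), (92, 23, 60, 224), (93, 22, 58, 221), (94, 150, 4, 188), (95, 110, 3, 225), (96, 105, 2, 228), (97, 105, 2, 227), (98, 105, 2, 226), (99, 120, 1, 226)]
(60, [196, 228, 237, 238, 246, 247, 258, 259, 271, 272, 313])
(80, [197, 223, 281, 286, 311])
(100, [198, 229, 236, 274, 311])
(155, [298, 301, 302, 309])
fence front top [[ 15.4  29.4]
 [-19.5  29.4]]
pad top back,front [[ -2.1 -14.2]
 [ -2.1  -5.3]] face bottom [[-2.1 -4.5]]
pad cols [[ 14.8  -5.3]
 [-20.1  -5.3]]
board end corners [[ 56.4 106. ]
 [-62.7 106.1]] edges row60* [[ 57.2 -43.1]
 [-61.5 -43. ]
 [ 58.3  22.3]
 [-63.2  22.4]]
TCP board [-0.00089252  0.11883069] bar top [[ 24.2 106.9]
 [-28.2 107. ]
 [ 21.1  97.3]
 [-25.1  97.3]]
```

>>> servo_tool:
  targets:
    - {"xyz":[2,0,0],"angular":[0,0,0],"claw":4.5}
    - {"xyz":[2.5,0,0],"angular":[0,0,0],"claw":4.5}
    - {"xyz":[2.5,0,0],"angular":[0,0,0],"claw":4.5}
    - {"xyz":[2.5,0,0],"angular":[0,0,0],"claw":4.5}
    - {"xyz":[1.2,0,0],"angular":[0,0,0],"claw":4.5}
    - {"xyz":[0,0,2],"angular":[0,0,0],"claw":4.5}
    - {"xyz":[0,0,3],"angular":[0,0,0],"claw":4.5}
    - {"xyz":[0,0,3],"angular":[0,0,0],"claw":4.5}
    - {"xyz":[0,0,2.5],"angular":[0,0,0],"claw":4.5}
    - {"xyz":[0,0,0],"angular":[0,0,0],"claw":4.5}
    - {"xyz":[0,0,0],"angular":[0,0,0],"claw":4.5}
    - {"xyz":[0,0,0],"angular":[0,0,0],"claw":4.5}

```text
t: 7.65
eef_pos: [0.5393, 0.0235, 0.0992]
ee_rot: [-3.139, -0.0, -1.313]
force: [0.5, 0.1, -4.2]
width: 0.0558
gripper_force: 25.0
```

Run:
```python
from h import *; from station import *; import pickle
s=monitor.get_state(); p=s["eef_pos"]; print(p,s["ee_rot"],s["width"])
psi=-1.317; o=np.array([.5413,.0115]); yh=np.array([-np.cos(psi),-np.sin(psi)]); xh=np.array([-np.sin(psi),np.cos(psi)])
print("TCP board",(p[:2]-o)@xh,(p[:2]-o)@yh)
f=viewer.grab_frame("wrist"); g=viewer.grab_frame("scene"); pickle.dump((f,g),open("f3.pkl","wb"))
a=cv2.resize(f["color"][90:310,120:400],None,fx=2,fy=2,interpolation=3); b=cv2.resize(g["color"][170:280,210:335],None,fx=2,fy=4,interpolation=3)
b=cv2.resize(g["color"][170:266,220:330],None,fx=2.1,fy=2.1,interpolation=3); b=cv2.copyMakeBorder(b,0,a.shape[0]-b.shape[0],0,0,0)
cv2.imwrite("pics/c3.png",np.hstack([a,b])); print(a.shape,b.shape)
```

```text
[0.53931863 0.02347538 0.09917006] [-3.13908268e+00 -5.73230534e-05 -1.31317493e+00] 0.05583418082436079
TCP board 0.001088889438466272 0.012089244237726412
(440, 560, 3) (440, 231, 3)
```

View pics/c3.png

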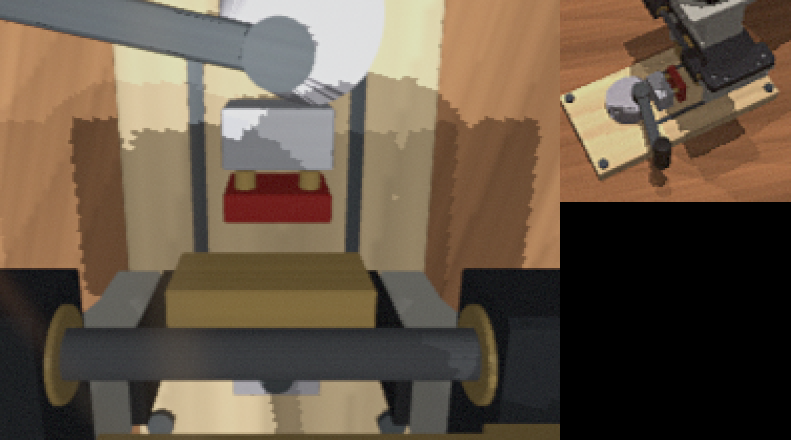

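The crop shows the held bar (lower front edge at row 253, columns 180–363) just clear of the red pad's front edge (row 222, columns 223–331). The lever starts turned a little clockwise. I'll compute the offsets.

Run:
```python
from h import *; import pickle
f,g=pickle.load(open("f3.pkl","rb"))
psi=-1.315; o=np.array([.5413,.0115]); yh=np.array([-np.cos(psi),-np.sin(psi)]); xh=np.array([-np.sin(psi),np.cos(psi)])
def B(uv,z):
    p=onz(f,np.array(uv,float)/2+[120,90],z)[:,:2]-o; return (np.c_[p@xh,p@yh]*1000).round(1).tolist()
print("bar bottom front",B([(180,253),(363,253)],.0664),"bar top front",B([(166,290),(377,290)],.0964))
print("pad front top",B([(224,221),(331,221)],.054),"pad back top",B([(226,174),(329,174)],.054),"jaw front top",B([(222,169),(333,169)],.054))
print("board edges",B([(128,240),(430,240)],.02))
hsv=cv2.cvtColor(f["color"],cv2.COLOR_BGR2HSV); print([(r,*hsv[r,257].tolist()) for r in range(172,222,2)])
print("pivot cap",B([(279,55)],.08),"lever",B([(0,0),(0,22)],.08))
```

```text
bar bottom front [[28.8, 1.6], [-28.6, 1.5]] bar top front [[27.9, 0.8], [-27.6, 0.7]]
pad front top [[15.9, -5.1], [-19.6, -5.2]] pad back top [[14.9, -21.0], [-18.5, -21.1]] jaw front top [[16.1, -22.7], [-19.7, -22.7]]
board edges [[57.1, 13.4], [-62.8, 13.2]]
[(172, 110, 12, 124), (174, 105, 4, 117), (176, 11, 125, 112), (178, 1, 204, 80), (180, 0, 198, 81), (182, 1, 191, 84), (184, 2, 194, 83), (186, 1, 205, 81), (188, 1, 192, 110), (190, 1, 190, 113), (192, 0, 189, 112), (194, 1, 189, 112), (196, 1, 191, 111), (198, 0, 199, 109), (200, 2, 188, 110), (202, 20, 81, 138), (204, 19, 82, 137), (206, 19, 84, 140), (208, 19, 84, 136), (210, 19, 80, 137), (212, 19, 81, 138), (214, 18, 83, 138), (216, 19, 111, 110), (218, 20, 137, 91), (220, 19, 129, 95)]
pivot cap [[-1.7, -58.7]] lever [[69.8, -72.3], [70.5, -66.9]]
```

>>> servo_tool:
  targets:
    - {"xyz":[0.1,0.2,0],"angular":[0,0,0],"claw":4.5}
    - {"xyz":[0,0,1],"angular":[0,0,0],"claw":4.5}
    - {"xyz":[0,0,1],"angular":[0,0,0],"claw":4.5}
    - {"xyz":[0,0,1],"angular":[0,0,0],"claw":4.5}
    - {"xyz":[0,0,0.8],"angular":[0,0,0],"claw":4.5}
    - {"xyz":[0,0,0.4],"angular":[0,0,0],"claw":4.5}
    - {"xyz":[0,0,0.2],"angular":[0,0,0],"claw":4.5}
    - {"xyz":[0,0,0],"angular":[0,0,0],"claw":4.5}
    - {"xyz":[0,0,0],"angular":[0,0,0],"claw":4.5}

```text
t: 8.65
eef_pos: [0.5367, 0.0215, 0.0538]
ee_rot: [-3.141, 0.0, -1.313]
force: [0.5, 0.5, -4.3]
width: 0.0557
gripper_force: 25.0
```

>>> servo_tool:
  targets:
    - {"xyz":[0,0,0.1],"angular":[0,0,0],"claw":4.5}
    - {"xyz":[0,0,0],"angular":[0,0,0],"claw":4.5}
    - {"xyz":[0,0,0],"angular":[0,0,0],"claw":4.5}

```text
t: 8.95
eef_pos: [0.5368, 0.0216, 0.0528]
ee_rot: [-3.141, 0.0, -1.313]
force: [0.1, 0.8, -2.5]
width: 0.0559
gripper_force: 25.0
```

>>> servo_tool:
  targets:
    - {"xyz":[0,0,0.05],"angular":[0,0,0],"claw":6}
    - {"xyz":[0,0,0],"angular":[0,0,0],"claw":7}
    - {"xyz":[0,0,0],"angular":[0,0,0],"claw":8}
    - {"xyz":[0,0,0],"angular":[0,0,0],"claw":8}
    - {"xyz":[0,0,0],"angular":[0,0,0],"claw":8}
    - {"xyz":[0,0,-1],"angular":[0,0,0],"claw":8}
    - {"xyz":[0,0,-3],"angular":[0,0,0],"claw":8}
    - {"xyz":[0,0,-4],"angular":[0,0,0],"claw":8}
    - {"xyz":[-2,0,-4],"angular":[0,0,0],"claw":8}
    - {"xyz":[-3,0,-3],"angular":[0,0,0],"claw":8}
    - {"xyz":[0,0,0],"angular":[0,0,0],"claw":8}
    - {"xyz":[0,0,0],"angular":[0,0,0],"claw":8}

```text
t: 10.15
eef_pos: [0.5238, 0.0705, 0.2036]
ee_rot: [-3.139, 0.001, -1.312]
force: [-0.9, 0.0, -0.8]
width: 0.0804
gripper_force: 0.0
```

Run:
```python
from h import *; from station import *; import pickle
s=monitor.get_state(); p=s["eef_pos"]; print(p,s["ee_rot"],s["width"],s["t"])
f=viewer.grab_frame("wrist"); g=viewer.grab_frame("top"); pickle.dump((f,g),open("f4.pkl","wb"))
a=cv2.resize(f["color"][0:200,120:400],None,fx=2.5,fy=2.5,interpolation=3)
cv2.imwrite("pics/c4.png",a); print(a.shape)
```

```text
[0.52378834 0.07053849 0.20358277] [-3.13904293e+00  8.06289734e-04 -1.31213030e+00] 0.08040208141867054 10.15
(500, 700, 3)
```

View pics/c4.png

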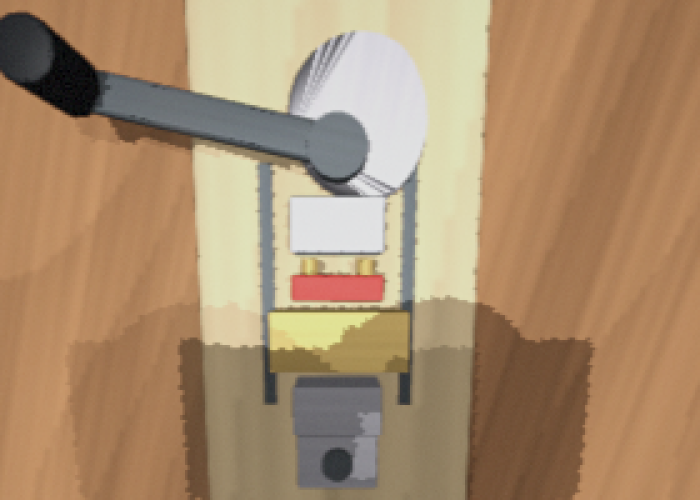

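The bar sits flat and square between the red pad (row 301) and the fence (row 378), at crop (339,341). The knob top is at (25,47) and the pivot cap at (337,147). I'll locate the knob for the grasp.

Run:
```python
from h import *; import pickle
f,g=pickle.load(open("f4.pkl","rb"))
psi=-1.3125; o=np.array([.5413,.0115]); yh=np.array([-np.cos(psi),-np.sin(psi)]); xh=np.array([-np.sin(psi),np.cos(psi)])
W=lambda uv,z: onz(f,np.array(uv,float)/2.5+[120,0],z)[:,:2]
B=lambda p:(np.c_[(p-o)@xh,(p-o)@yh]*1000).round(1).tolist()
print("knob top W",W([(25,47)],.104),B(W([(25,47)],.104)))
for z in(.06,.07): print("pivot",z,B(W([(337,147)],z)))
print("bar top",B(W([(268,311),(410,311),(270,372),(409,372)],.05)),"pad",B(W([(291,300),(383,300)],.054)),"fence",B(W([(293,378),(382,378)],.054)))
# top view of knob: dark blob near (268,127)
h=cv2.cvtColor(g["color"],cv2.COLOR_BGR2HSV); m=cv2.inRange(h[110:140,255:285],(0,0,0),(180,255,55)); ys,xs=np.nonzero(m); uv=[xs.mean()+255,ys.mean()+110]; print("top knob",uv,len(xs),xs.min()+255,xs.max()+255,ys.min()+110,ys.max()+110,B(onz(g,uv,.085)[:,:2]))
piv=o-.06*yh
for th in(.15,.2): k=piv+.095*(np.cos(th)*xh-np.sin(th)*yh); print(th,"pred knob",k, B(k[None]))
```

```text
knob top W [[ 0.64713984 -0.04080701]] [[89.0, -77.6]]
pivot 0.06 [[-2.0, -58.0]]
pivot 0.07 [[-2.0, -56.3]]
bar top [[25.2, -0.4], [-30.7, -0.4], [25.0, 23.5], [-30.9, 23.5]] pad [[15.8, -4.7], [-19.7, -4.7]] fence [[15.6, 25.4], [-19.9, 25.4]]
top knob [np.float64(266.8333333333333), np.float64(130.27777777777777)] 18 265 269 128 132 [[85.8, -75.5]]
0.15 pred knob [ 0.65106949 -0.03624154] [[93.9, -74.2]]
0.2 pred knob [ 0.65146464 -0.04097458] [[93.1, -78.9]]
```

>>> servo_tool:
  targets:
    - {"xyz":[3.5,-2.3,0],"angular":[0,0,0],"claw":8}
    - {"xyz":[3.5,-2.3,0],"angular":[0,0,0],"claw":8}
    - {"xyz":[3.5,-2.3,0],"angular":[0,0,0],"claw":8}
    - {"xyz":[3.4,-2.3,0],"angular":[0,0,0],"claw":8}
    - {"xyz":[0,0,0],"angular":[0,0,-7.9],"claw":8}
    - {"xyz":[0,0,0],"angular":[0,0,-7.9],"claw":8}
    - {"xyz":[0,0,0],"angular":[0,0,-7.9],"claw":8}
    - {"xyz":[0,0,0],"angular":[0,0,-7.9],"claw":8}
    - {"xyz":[0,0,0],"angular":[0,0,-7.9],"claw":8}
    - {"xyz":[0,0,0],"angular":[0,0,-7.9],"claw":8}
    - {"xyz":[0,0,0],"angular":[0,0,-7.9],"claw":8}
    - {"xyz":[0,0,0],"angular":[0,0,-7.9],"claw":8}
    - {"xyz":[0,0,0],"angular":[0,0,-7.9],"claw":8}
    - {"xyz":[0,0,0],"angular":[0,0,-7.9],"claw":8}
    - {"xyz":[0,0,0],"angular":[0,0,0],"claw":8}

```text
t: 11.75
eef_pos: [0.6474, -0.0421, 0.2005]
ee_rot: [3.141, 0.003, 0.066]
force: [-0.4, -0.3, -0.1]
width: 0.0798
gripper_force: 0.0
```

Run:
```python
from h import *; from station import *
s=monitor.get_state(); p=s["eef_pos"]; print(p,s["ee_rot"],s["q"].round(2))
f=viewer.grab_frame("wrist"); cv2.imwrite("pics/w5.png",f["color"]); print(proj(f,[[.648,-.04,.102],[.648,-.04,.06],[p[0],p[1],.102]]).round(1))
```

```text
[ 0.64741056 -0.0420742   0.20047622] [3.14120573e+00 2.86115902e-03 6.64875866e-02] [ 0.24  0.35 -0.11 -0.   -1.11  1.4 ]
[[252.4 199.6]
 [252.7 187.1]
 [254.7 200.4]]
```

View pics/w5.png

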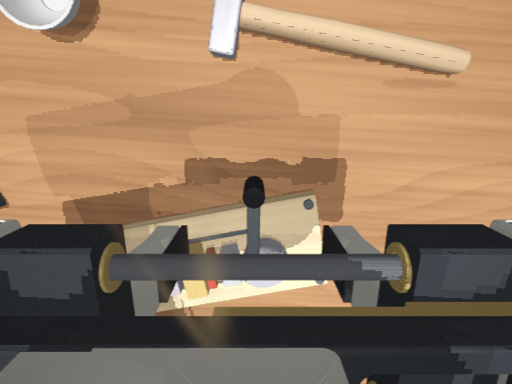

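The wrist view shows the knob at (254,197) midway between the open fingers, with the lever vertical in the image, so the gripper is aligned. I'll go down and grip it.

>>> servo_tool:
  targets:
    - {"xyz":[0,0,3],"angular":[0,0,0],"claw":8}
    - {"xyz":[0,0,3],"angular":[0,0,0],"claw":8}
    - {"xyz":[0,0,3],"angular":[0,0,0],"claw":8}
    - {"xyz":[0,0,2.3],"angular":[0,0,0],"claw":8}
    - {"xyz":[0,0,0],"angular":[0,0,0],"claw":5}
    - {"xyz":[0,0,0],"angular":[0,0,0],"claw":3}
    - {"xyz":[0,0,0],"angular":[0,0,0],"claw":1.5}
    - {"xyz":[0,0,0],"angular":[0,0,0],"claw":1.5}
    - {"xyz":[0,0,0],"angular":[0,0,0],"claw":1.5}
    - {"xyz":[0,0,0],"angular":[0,0,0],"claw":1.5}
    - {"xyz":[0,0,0],"angular":[0,0,0],"claw":1.5}
  force: 20

```text
t: 12.9
eef_pos: [0.6482, -0.0411, 0.0895]
ee_rot: [-3.141, -0.001, 0.065]
force: [-0.5, 0.3, 0.4]
width: 0.0295
gripper_force: 0.0
```

>>> servo_tool:
  targets:
    - {"xyz":[0,0,0],"angular":[0,0,0],"claw":1.5}
    - {"xyz":[0,0,0],"angular":[0,0,0],"claw":1.5}
    - {"xyz":[0,0,0],"angular":[0,0,0],"claw":1.5}

```text
t: 13.2
eef_pos: [0.6481, -0.0411, 0.0892]
ee_rot: [-3.142, -0.0, 0.065]
force: [-0.4, 1.1, 1.6]
width: 0.0193
gripper_force: 20.0
```

>>> servo_tool:
  targets:
    - {"xyz":[-0.02,0.66,0],"angular":[0,0,4],"claw":1.5}
    - {"xyz":[-0.02,0.66,0],"angular":[0,0,4],"claw":1.5}
    - {"xyz":[-0.02,0.66,0],"angular":[0,0,4],"claw":1.5}
    - {"xyz":[-0.02,0.66,0],"angular":[0,0,4],"claw":1.5}
    - {"xyz":[-0.02,0.66,0],"angular":[0,0,4],"claw":1.5}
    - {"xyz":[-0.02,0.66,0],"angular":[0,0,4],"claw":1.5}
    - {"xyz":[-0.02,0.66,0],"angular":[0,0,4],"claw":1.5}
    - {"xyz":[-0.02,0.66,0],"angular":[0,0,4],"claw":1.5}
    - {"xyz":[-0.02,0.66,0],"angular":[0,0,4],"claw":1.5}
    - {"xyz":[-0.02,0.66,0],"angular":[0,0,4],"claw":1.5}
    - {"xyz":[0,0,0],"angular":[0,0,0],"claw":1.5}
    - {"xyz":[0,0,0],"angular":[0,0,0],"claw":1.5}

```text
t: 14.4
eef_pos: [0.6286, -0.103, 0.0891]
ee_rot: [3.141, 0.003, -0.634]
force: [-6.0, 3.8, 6.5]
width: 0.0194
gripper_force: 20.0
```

Run:
```python
from h import *; from station import *
s=monitor.get_state(); p=s["eef_pos"]; print(p,s["ee_rot"],s["force"],s["t"])
d=p[:2]-[.5551,-.0464]; print("angle from pivot",np.arctan2(d[1],d[0]),np.hypot(*d),"theta",.2585-np.arctan2(d[1],d[0]), "by yaw",.2585-s["ee_rot"][2])
f=[viewer.grab_frame(n) for n in("wrist","top","scene")]
a=cv2.resize(f[1]["color"][150:200,210:285],None,fx=5.3,fy=5.3,interpolation=3)
b=cv2.resize(f[2]["color"][180:240,240:315],None,fx=5.3,fy=5.3,interpolation=3); a=cv2.copyMakeBorder(a,0,max(0,b.shape[0]-a.shape[0]),0,0,0)
cv2.imwrite("pics/c6.png",np.hstack([a,b])); print(a.shape,b.shape)
```

```text
[ 0.62860772 -0.10298462  0.08909676] [ 3.14058650e+00  2.56490470e-03 -6.33641894e-01] [-6.03200465  3.83688171  6.4889251 ] 14.4
angle from pivot -0.6560393287052904 0.09276423699728124 theta 0.9145393287052903 by yaw 0.8921418940629491
(318, 398, 3) (318, 398, 3)
```

>>> servo_tool:
  targets:
    - {"xyz":[-0.05,0.65,0],"angular":[0,0,4],"claw":1.5}
    - {"xyz":[-0.05,0.65,0],"angular":[0,0,4],"claw":1.5}
    - {"xyz":[-0.03,0.65,0],"angular":[0,0,4],"claw":1.5}
    - {"xyz":[-0.02,0.65,0],"angular":[0,0,4],"claw":1.5}
    - {"xyz":[-0.02,0.65,0],"angular":[0,0,4],"claw":1.5}
    - {"xyz":[-0.02,0.65,0],"angular":[0,0,4],"claw":1.5}
    - {"xyz":[0,0,0],"angular":[0,0,0],"claw":1.5}

```text
t: 15.25
eef_pos: [0.5996, -0.1276, 0.0891]
ee_rot: [3.141, 0.002, -1.054]
force: [-5.3, 10.0, 5.7]
width: 0.0196
gripper_force: 20.0
```

>>> servo_tool:
  targets:
    - {"xyz":[-0.1,0.65,0],"angular":[0,0,4],"claw":1.5}
    - {"xyz":[-0.1,0.65,0],"angular":[0,0,4],"claw":1.5}
    - {"xyz":[0,0,0],"angular":[0,0,0],"claw":1.5}
    - {"xyz":[0,0,0],"angular":[0,0,0],"claw":2}
    - {"xyz":[0,0,0],"angular":[0,0,0],"claw":3}
    - {"xyz":[0,0,0],"angular":[0,0,0],"claw":5}
    - {"xyz":[0,0,0],"angular":[0,0,0],"claw":6}
    - {"xyz":[0,0,0],"angular":[0,0,0],"claw":6}

```text
t: 16.05
eef_pos: [0.5885, -0.1334, 0.0889]
ee_rot: [3.141, -0.0, -1.191]
force: [0.0, -0.8, -0.4]
width: 0.0462
gripper_force: 0.0
```

>>> servo_tool:
  targets:
    - {"xyz":[0,0,-2],"angular":[0,0,0],"claw":6}
    - {"xyz":[0,0,-3],"angular":[0,0,0],"claw":6}
    - {"xyz":[0,0,-3.5],"angular":[0,0,0],"claw":6}
    - {"xyz":[-3.5,-0.25,0],"angular":[0,0,0],"claw":6}
    - {"xyz":[-3.5,-0.25,0],"angular":[0,0,0],"claw":6}
    - {"xyz":[-3.5,-0.25,0],"angular":[0,0,0],"claw":6}
    - {"xyz":[-3.5,-0.25,0],"angular":[0,0,0],"claw":6}
    - {"xyz":[-3.5,-0.25,0],"angular":[0,0,0],"claw":6}
    - {"xyz":[-3,-0.25,0],"angular":[0,0,0],"claw":6}
    - {"xyz":[0,0,0],"angular":[0,0,7],"claw":6}
    - {"xyz":[0,0,0],"angular":[0,0,0],"claw":6}
    - {"xyz":[0,0,0],"angular":[0,0,0],"claw":6}

```text
t: 17.25
eef_pos: [0.5265, 0.0627, 0.1741]
ee_rot: [3.142, -0.0, -1.31]
force: [-0.2, -0.6, 0.5]
width: 0.0604
gripper_force: 0.0
```

Run:
```python
from h import *; from station import *; import pickle
s=monitor.get_state(); p=s["eef_pos"]; print(p,s["ee_rot"],s["t"],s["force"])
f=viewer.grab_frame("wrist"); pickle.dump(f,open("f6.pkl","wb"))
a=cv2.resize(f["color"][0:200,120:400],None,fx=2.8,fy=2.8,interpolation=3)
cv2.imwrite("pics/c7.png",a)
```

```text
[0.52649332 0.06267243 0.17408431] [ 3.14157601e+00 -8.47337755e-05 -1.31016878e+00] 17.25 [-0.19410732 -0.60565851  0.51762737]
```

View pics/c7.png

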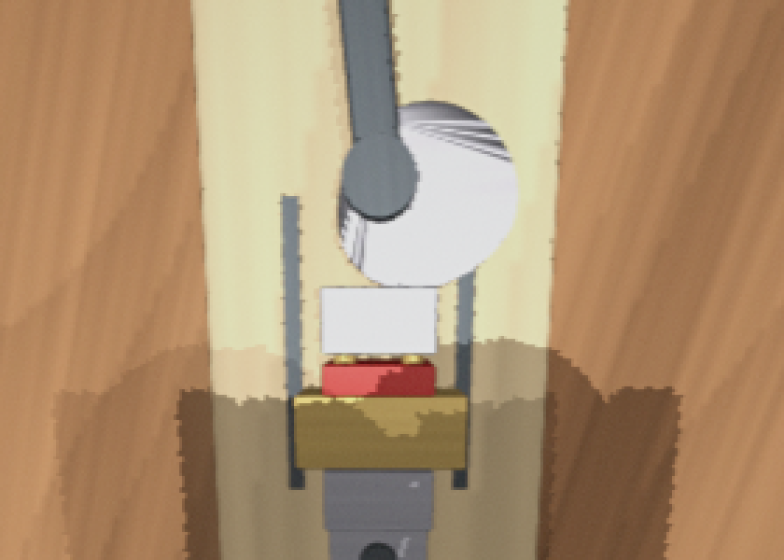

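The pad is closed on the bar, and the bar sits against the fence (row 470). The jaw edge is at row 354 and the pad's back edge at row 363. I'll measure that gap at sub-pixel level.

Run:
```python
from h import *; import pickle
def gap(f,c0,c1,r0,r1):
    im=cv2.cvtColor(f["color"],cv2.COLOR_BGR2HSV)[r0:r1,c0:c1]; return [(r0+i,*np.median(im[i],0).astype(int).tolist()) for i in range(r1-r0)]
f=pickle.load(open("f6.pkl","rb")); F4=pickle.load(open("f4.pkl","rb"))[0]
print(gap(f,236,240,120,144)); print(gap(f,252,258,120,144)); 
psi=-1.3125; o=np.array([.5413,.0115]); yh=np.array([-np.cos(psi),-np.sin(psi)])
Y=lambda f,r,z=.054:float((onz(f,[255,r],z)[0,:2]-o)@yh*1000)
print("camera y",[float(((-g["R"].T@g["t"])[:2]-o)@yh) for g in(f,F4)])
print("jaw,pad back, pad front/bar",[round(Y(f,r/2.8),2) for r in(354,363,396)],"bar top",[round(Y(f,r/2.8,.05),2) for r in(396,470)])
print("before",[round(Y(F4,r/2.5),2) for r in(253.5,275,301)])
print(gap(F4,237,240,98,114))
```

```text
[(120, 102, 1, 225), (121, 107, 2, 226), (122, 107, 2, 226), (123, 107, 1, 226), (124, 107, 3, 228), (125, 110, 3, 226), (126, 19, 39, 180), (127, 20, 69, 216), (128, 19, 94, 178), (129, 12, 142, 123), (130, 1, 179, 151), (131, 1, 136, 219), (132, 1, 137, 221), (133, 1, 140, 220), (134, 1, 141, 219), (135, 1, 143, 219), (136, 1, 145, 219), (137, 1, 145, 219), (138, 1, 147, 218), (139, 1, 152, 207), (140, 0, 156, 198), (141, 10, 161, 153), (142, 24, 110, 197), (143, 22, 121, 164)]
[(120, 105, 2, 226), (121, 105, 2, 226), (122, 120, 1, 226), (123, 112, 2, 226), (124, 105, 2, 227), (125, 105, 3, 227), (126, 22, 32, 182), (127, 20, 75, 169), (128, 9, 128, 105), (129, 1, 201, 83), (130, 1, 183, 147), (131, 1, 136, 220), (132, 1, 138, 222), (133, 1, 139, 220), (134, 1, 148, 203), (135, 1, 149, 201), (136, 1, 150, 200), (137, 1, 164, 169), (138, 1, 166, 165), (139, 1, 167, 165), (140, 1, 174, 147), (141, 9, 168, 121), (142, 21, 124, 169), (143, 21, 125, 172)]
camera y [-0.020080603625294017, -0.011901520706749468]
jaw,pad back, pad front/bar [-8.42, -5.68, 4.51] bar top [4.89, 28.94]
before [-21.84, -13.99, -4.34]
[(98, 105, 2, 227), (99, 110, 3, 227), (100, 113, 10, 207), (101, 19, 21, 135), (102, 26, 54, 206), (103, 26, 52, 224), (104, 26, 52, 224), (105, 26, 51, 224), (106, 26, 51, 224), (107, 26, 52, 224), (108, 27, 49, 224), (109, 23, 62, 199), (110, 3, 150, 202), (111, 1, 141, 219), (112, 1, 138, 221), (113, 1, 140, 220)]
```

The springs are compressed about 4.3 mm: the gap is about 3.6 mm of 8. The bar spans y = 4.9 to 28.9 mm against the fence at about 29 mm, and nothing is being touched, so I'm handing in.

```bash
python3 -c "
from station import order; print(order.job_done())"
```

```text
the job is handed in; nothing more can be done
None
```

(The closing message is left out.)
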